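# Stow the canister pumps, set aside the blocked one

### The arm

A 6-joint arm with a two-finger parallel gripper is mounted at the origin on the work surface. World frame = base frame: x ahead of the robot, y to its left, z up, the work surface at z = 0. Lengths are in m, angles in degrees, forces in N, time in s.
With the tool pointing down it reaches from about 0.2 to 0.875 m from the base axis. Payload 3.4 kg.
Tool frame: the origin (TCP) lies on the mounting face of the last link; the fingertips stand 199 mm ahead of it and the grasp point (between the pads) lies 180 mm ahead of it; z points along the fingers, y is the line along which they close (so a half turn about z gives the same grasp; the last joint's range is limited). The gripper opens to 94 mm and grips with 3 to 60 N. Pads are 16 mm wide; open, the fingers measure 119 mm over their backs; the gripper's body (75 mm by 177 mm) begins 78 mm behind the grasp point.
Start: joints at [64.515, 15.808, 86.224, -0, 77.962, -6.933], TCP at [0.183, 0.545, 0.405] pointing down, gripper open.
Joint ranges: [-165.64, 165.64], [-43.16, 119.46], [12.63, 154.43], [-67.54, 247.53], [6.08, 155.33], [-154.97, 154.97]. Speed limits (degrees/s): [147.25, 147.25, 180, 180, 180, 180].

### API

Orientations are given as [roll, pitch, yaw] about the fixed x, y, z axes, in that order (R = Rz(yaw) Ry(pitch) Rx(roll)).
In Python, from station import sensors, eyes, hand_in gives the robot as it stands.
- The arm moves only by the tool carry_out, never from a script. Its arguments are lists of equal length, an entry for each row: "hand": the opening, from -1 (shut) to 1 (fully open); "translation": the shift along the tool's x, y, z in mm, a list of three; "yaw": the turn about the tool's z in degrees. In form: {"hand": [hand, ...], "translation": [[x, y, z], ...], "yaw": [yaw, ...]}. A call has 1 to 5 rows; each row shifts and turns the commanded pose from where the row before left it, along the tool's axes as they then stand; what a row does not reach is not made up. A row lasts 1/10 s, in which the tool goes at most 50 mm and 8.59 degrees, less where a joint would pass 70% of its speed; a pose out of reach is approached as far as the arm can. A call is refused whole if a number of a shift passes 50 or a number of a turn 8.59, either way. A call with a gripper value outside its range is refused whole. The fingers move at their own pace and stop on an object; "grip_force" is the grip in N (left out, the last holds). Time passes only in rows, so rows that do not move let the fingers close. It gives the time, the measured TCP pose, the force, the opening and the grip force at its end, in the units of the state.
- sensors.get_obs(): the state, without advancing time (a new reading comes with each control period).
- eyes.snapshot(name): name is "side" or "top"; returns a dict with "pixels" (384x512x3 uint8, red, green, blue), "z_map" (384x512 float32, m along the optical axis (not along the pixel's ray), 0 where there is no reading), "mtx" (3x3 intrinsics, pixels), "cam_to_world" (4x4, takes a point from camera to world coordinates). Camera axes: x right, y down, z forward; pixel columns grow to the right and rows downward; lengths in m; the calibration is good to about 2 mm. A picture is of the moment at which its call begins.
- hand_in(): hands the job in; it is judged then, once.
The state is a dict: "t": time; "joint_pos": joint angles; "joint_velocities": joint speeds; "effort": joint torques, N m; "eef_pos": TCP position; "ee_rot": TCP orientation; "wrist_force": force on the tool from outside, world axes, zero at the start; "moment": the same for the moment, N m; "opening": opening from 0.0 (shut) to 1.0 (fully open); "finger_force": force on a finger pad.
Only numpy, scipy, OpenCV 4.12 (cv2) and the standard library are available. Lean on these libraries where they do the work, as an engineer would, in place of code of your own. Each camera call takes 0.05 s, during which the arm holds its last target. There are 200 camera calls.

### The job

Two vacuum storage canisters stand on the counter with the pumps in their lids up: push the healthy pump's knob straight down until it is fully home and leave that canister where it stands. The other pump has a blocked air outlet, which you can only tell by its knob soon getting stiffer and stiffer: do not force it, but slide that canister, upright and without lifting it, until it stands wholly on the round drying mat with its knob still up. Leave the bowl, the cup and the cruet alone.

Things in the scene. Friction and masses are not known exactly. Their poses are not given: they have to be found in the camera images.
- canister_a: One of two identical-looking low round vacuum canisters: steel body, white plastic lid, 110 mm in diameter; lid top 79 mm above the underside, a 46 mm wide collar in its middle up to 85 mm, black pump knob above it. Loose, about 0.6 kg; pushed low on its side (4 to 10 N) it slides upright over the counter and onto the mat. Too wide to grip round. Origin: centre of the underside, z up.
- canister_b: One of two identical-looking low round vacuum canisters: steel body, white plastic lid, 110 mm in diameter; lid top 79 mm above the underside, a 46 mm wide collar in its middle up to 85 mm, black pump knob above it. Loose, about 0.6 kg; pushed low on its side (4 to 10 N) it slides upright over the counter and onto the mat. Too wide to grip round. Origin: centre of the underside, z up.
- knob_a (a point): Centre of the top of the black pump knob of canister a, on the canister's axis: knob 34 mm in diameter and 16 mm tall (flat top 26 mm wide) on a 10 mm rod. The knob top is 142 mm above the canister's underside when drawn right out and 102 mm when fully home. Push it straight down.
- knob_b (a point): Centre of the top of the black pump knob of canister b, on the canister's axis: knob 34 mm in diameter and 16 mm tall (flat top 26 mm wide) on a 10 mm rod. The knob top is 142 mm above the canister's underside when drawn right out and 102 mm when fully home. Push it straight down.
- pump_a (a joint): Canister a's pump, travel in m: 0 right out, 0.040 home (knob on the collar, firm stop); starts 0 to 0.006. Healthy: an even drag of about 4 N, stays where left. Blocked: starts alike but climbs 0.6 N per mm (about 10 N at 10 mm, 16 N at 20 mm), and let go it rises back to within 8 mm of out. Exactly one of the two pumps is blocked; it may be either, they look alike.
- pump_b (a joint): Canister b's pump, travel in m: 0 right out, 0.040 home (knob on the collar, firm stop); starts 0 to 0.006. Healthy: an even drag of about 4 N, stays where left. Blocked: starts alike but climbs 0.6 N per mm (about 10 N at 10 mm, 16 N at 20 mm), and let go it rises back to within 8 mm of out. Exactly one of the two pumps is blocked; it may be either, they look alike.
- mat: Round dark silicone drying mat lying on the counter, fixed, 260 mm in diameter, 2 mm thick, its rim bevelled over the outer 14 mm so that things slide up onto it. It lies to the right (smaller y) of the canisters. Origin: its centre, on the counter.
- rice_bowl: White ceramic rice bowl, 114 mm across the rim, 55 mm high; a bystander beyond the work. Origin: centre of the foot.
- cup: Green plastic cup, 76 mm across the rim, 95 mm high; a bystander to the left of the canisters. Origin: centre of the underside.
- cruet: Amber glass cruet with a steel twist cap, 72 mm in diameter, 157 mm high; a bystander near the mat. Origin: centre of the underside.
Things that resemble listed ones, but are neither listed nor needed, are in the scene too. Leave any red or yellow look-alike of the canister_b alone.

How it is judged:
By the outcome, as a careful person would: the job done as asked, in the order asked, and still so for the second after the job is handed in, with the robot touching nothing.
It also fails if it takes over 51 s, if anything falls off the work surface, if the arm or the gripper's body presses on something with over 40 N, if the wrist force passes 120 N, or if a joint passes its speed limit or range.

## Working session

There is one attempt and no reset: what is moved stays moved. The work goes in short steps, Python scripts to look and compute and a tool call to move; the robot and the scene stay as the last step left them, time stands still between calls to the robot, and variables do not carry over. Pictures are saved under pics/ and viewed, at most 10 in all, crops included, and the job is handed in when it is done.

Besides the shell and the picture viewer there is one more tool, called after "Emit:" as name(argument=value, ...), one argument or row to a line, values as JSON. carry_out: Moves the arm, as the interface text tells. Its arguments: {"type":"object","properties":{"hand":{"type":"array"},"translation":{"type":"array"},"yaw":{"type":"array"},"grip_force":{"type":"number"}},"required":["hand","translation","yaw"]}

```bash
mkdir -p pics; cat > h.py <<'E'
import numpy as np, cv2
from station import sensors, eyes, hand_in
def snap(n):
    s=eyes.snapshot(n); z=s["z_map"]; K=s["mtx"]; T=s["cam_to_world"]
    v,u=np.indices(z.shape)
    P=np.stack([(u-K[0,2])/K[0,0]*z,(v-K[1,2])/K[1,1]*z,z],-1)@T[:3,:3].T+T[:3,3]
    P[z==0]=np.nan
    return s["pixels"],P
E
python3 - <<'E'
from h import *
for n in("top","side"):
    p,P=snap(n); np.savez(f"/tmp/{n}.npz",p=p,P=P); cv2.imwrite(f"pics/{n}0.png",p[...,::-1])
print(sensors.get_obs())
E
```

```text
{'t': 0.1, 'joint_pos': array([ 6.45149113e+01,  1.58430121e+01,  8.62849380e+01, -1.77352534e-03,
        7.79624108e+01, -6.93472472e+00]), 'joint_velocities': array([ 0.06379457, -0.04611783, -0.09950099,  0.08024806,  0.02127814,
       -0.1096752 ]), 'effort': array([ 1.33227404e-03, -4.05456090e+01, -2.37779796e+01,  7.02107046e-02,
        2.98136054e-02, -4.09389054e-05]), 'eef_pos': array([0.18288218, 0.5449557 , 0.40392188]), 'ee_rot': array([-1.79910091e+02, -9.18876943e-03,  1.61450000e+02]), 'wrist_force': array([ 1.03820287,  0.37074002, -0.9908028 ]), 'moment': array([ 0.01279416, -0.02623219,  0.02073827]), 'finger_force': 0.0, 'opening': 0.9993587883993965}
```

View pics/top0.png

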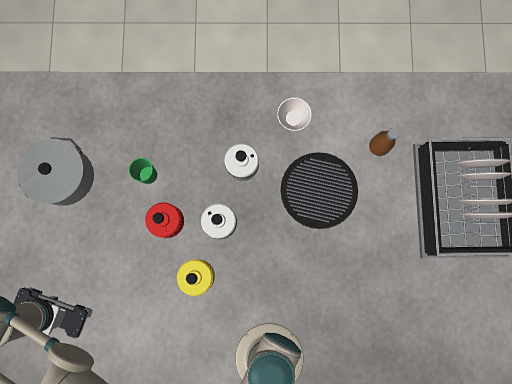

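View pics/side0.png

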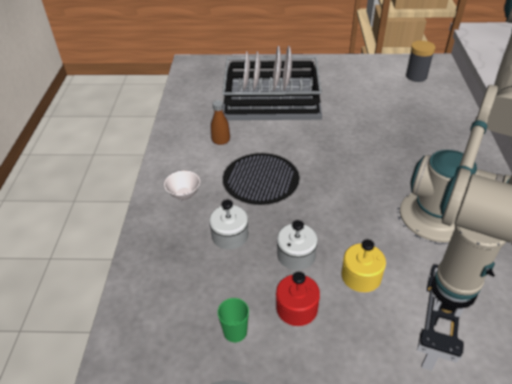

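The top view shows two white canisters, at (241,161) and (218,221). The look-alikes are red (164,220), yellow (195,277) and a grey pot (50,171). The mat is at (319,190), bowl (294,114), cup (143,171) and cruet (382,142). By the description I choose the two white-lidded ones.

```bash
python3 - <<'E'
from h import *
d=np.load("/tmp/top.npz");p,P=d["p"],d["P"]
def med(u,v,r,lo,hi):
    Q=P[v-r:v+r+1,u-r:u+r+1].reshape(-1,3); Q=Q[(Q[:,2]>lo)&(Q[:,2]<hi)]
    c,rad=cv2.minEnclosingCircle((Q[:,:2]*1000).astype(np.float32))
    return np.round(Q.mean(0)*1000),np.round(c),round(rad),len(Q)
for n,u,v in(("far",241,161),("near",218,221),("red",164,220),("yel",195,277)):
    print(n,"lid",med(u,v,24,.07,.083),"knob",med(u,v,14,.12,.16))
for n,u,v,r in(("bowl",294,114,22),("cup",143,171,18),("cruet",382,142,20)): print(n,med(u,v,r,.02,.2))
m=(p.max(-1)<70)&(np.abs(P[...,2])<.012); m[:,:270]=0;m[:,365:]=0;m[:140]=0;m[240:]=0
c,r=cv2.minEnclosingCircle((P[m][:,:2]*1000).astype(np.float32)); print("mat",c,r,P[m].mean(0))
im=cv2.resize(p[130:250,180:370,::-1],None,fx=4,fy=4,interpolation=cv2.INTER_CUBIC); cv2.imwrite("pics/crop.png",im)
E
```

```text
far lid (array([620.,  89.,  79.]), array([623.,  90.]), 55, 626) knob (array([622.,  90., 142.]), array([622.,  90.]), 17, 92)
near lid (array([428., 159.,  79.]), array([429., 161.]), 55, 696) knob (array([429., 160., 136.]), array([430., 160.]), 17, 100)
red lid (array([430., 333.,  79.]), array([432., 335.]), 56, 678) knob (array([431., 334., 142.]), array([432., 335.]), 17, 102)
yel lid (array([255., 229.,  79.]), array([255., 231.]), 55, 743) knob (array([255., 230., 142.]), array([255., 231.]), 17, 106)
bowl (array([795., -85.,  41.]), array([783., -82.]), 57, 590)
cup (array([591., 411.,  66.]), array([588., 405.]), 38, 389)
cruet (array([ 680., -361.,   96.]), array([ 686., -368.]), 35, 522)
mat (539.5967407226562, -167.2948760986328) 129.7238311767578 [ 0.53748083 -0.16702313  0.00306132]
```

View pics/crop.png

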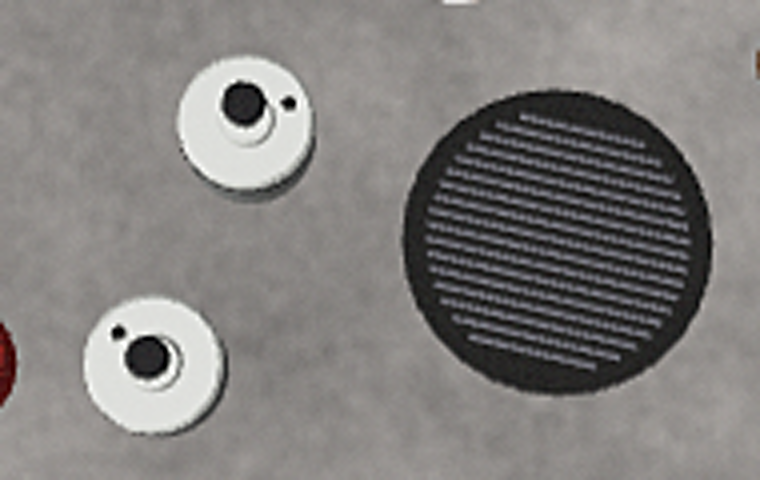

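Emit:
carry_out(
  hand=[-1,-1,-1,-1,-1],
  translation=[
    [-35.7,-28.6,0],
    [-35.7,-28.6,0],
    [-35.7,-28.6,0],
    [-35.7,-28.6,0],
    [-35.7,-28.6,0],
  ],
  yaw=[0,0,0,0,0],
  grip_force=20,
)

```text
t: 0.6
eef_pos: [0.3071, 0.3511, 0.4044]
ee_rot: [-180.0, -0.0, 161.5]
wrist_force: [0.9, 0.3, 1.0]
opening: 0.615
finger_force: 0.0
```

Emit:
carry_out(
  hand=[-1,-1,-1,-1,-1],
  translation=[
    [-35.7,-28.6,0],
    [-35.7,-28.6,0],
    [-35.7,-28.6,0],
    [-35.7,-28.6,0],
    [-35.7,-28.6,0],
  ],
  yaw=[0,0,0,0,0],
)

```text
t: 1.1
eef_pos: [0.4309, 0.1586, 0.4045]
ee_rot: [180.0, -0.0, 161.4]
wrist_force: [0.5, 1.3, 0.7]
opening: 0.19
finger_force: 0.0
```

Emit:
carry_out(
  hand=[-1,-1,-1],
  translation=[
    [0,0,30],
    [0,0,20],
    [0,0,0],
  ],
  yaw=[0,0,0],
)

```text
t: 1.4
eef_pos: [0.4294, 0.1596, 0.352]
ee_rot: [-179.8, -0.3, 161.4]
wrist_force: [-0.6, -0.9, -1.0]
opening: 0.004
finger_force: 0.0
```

Emit:
carry_out(
  hand=[-1,-1,-1,-1],
  translation=[
    [0,0,10],
    [0,0,5],
    [0,0,3],
    [0,0,0],
  ],
  yaw=[0,0,0,0],
)

```text
t: 1.8
eef_pos: [0.4303, 0.1607, 0.3368]
ee_rot: [180.0, 0.0, 161.5]
wrist_force: [-0.6, 0.9, 0.7]
opening: 0.004
finger_force: 0.0
```

Emit:
carry_out(
  hand=[-1,-1,-1,-1],
  translation=[
    [0,0,2],
    [0,0,2],
    [0,0,1],
    [0,0,0],
  ],
  yaw=[0,0,0,0],
)

```text
t: 2.2
eef_pos: [0.4306, 0.1606, 0.332]
ee_rot: [179.9, 0.1, 161.4]
wrist_force: [-0.2, 0.3, 3.6]
opening: 0.005
finger_force: 1.7
```

Emit:
carry_out(
  hand=[-1,-1,-1,-1],
  translation=[
    [0,0,1],
    [0,0,1],
    [0,0,1],
    [0,0,0],
  ],
  yaw=[0,0,0,0],
)

```text
t: 2.6
eef_pos: [0.4307, 0.1606, 0.3286]
ee_rot: [179.9, 0.0, 161.4]
wrist_force: [1.1, 1.7, 2.2]
opening: 0.008
finger_force: 1.3
```

Emit:
carry_out(
  hand=[-1],
  translation=[
    [0,0,0],
  ],
  yaw=[0],
)

```text
t: 2.7
eef_pos: [0.4307, 0.1605, 0.3286]
ee_rot: [180.0, 0.0, 161.4]
wrist_force: [0.3, 2.0, 3.1]
opening: 0.005
finger_force: 1.5
```

Emit:
carry_out(
  hand=[-1,-1,-1,-1,-1],
  translation=[
    [0,0,2],
    [0,0,2],
    [0,0,2],
    [0,0,2],
    [0,0,0],
  ],
  yaw=[0,0,0,0,0],
)

```text
t: 3.2
eef_pos: [0.4304, 0.1603, 0.3203]
ee_rot: [-180.0, -0.0, 161.5]
wrist_force: [0.4, 1.4, 0.6]
opening: 0.002
finger_force: 0.1
```

Emit:
carry_out(
  hand=[-1,-1,-1,-1,-1],
  translation=[
    [0,0,2],
    [0,0,2],
    [0,0,2],
    [0,0,2],
    [0,0,2],
  ],
  yaw=[0,0,0,0,0],
)

```text
t: 3.7
eef_pos: [0.4304, 0.1603, 0.3105]
ee_rot: [-180.0, 0.0, 161.5]
wrist_force: [0.4, -0.8, 4.0]
opening: 0.007
finger_force: 1.9
```

Emit:
carry_out(
  hand=[-1,-1,-1],
  translation=[
    [0,0,2],
    [0,0,2],
    [0,0,2],
  ],
  yaw=[0,0,0],
)

```text
t: 4.0
eef_pos: [0.4303, 0.1603, 0.3044]
ee_rot: [-180.0, -0.0, 161.5]
wrist_force: [0.8, -0.8, 3.3]
opening: 0.007
finger_force: 1.9
```

Emit:
carry_out(
  hand=[-1,-1,-1,-1,-1],
  translation=[
    [0,0,2],
    [0,0,1],
    [0,0,1],
    [0,0,1],
    [0,0,0],
  ],
  yaw=[0,0,0,0,0],
)

```text
t: 4.5
eef_pos: [0.4303, 0.1603, 0.3013]
ee_rot: [-180.0, 0.0, 161.5]
wrist_force: [-3.4, -2.5, 14.9]
opening: 0.006
finger_force: 8.0
```

Emit:
carry_out(
  hand=[-1,-1,-1,-1,-1],
  translation=[
    [0,0,1],
    [0,0,0],
    [0,0,-30],
    [0,0,-40],
    [0,0,-30],
  ],
  yaw=[0,0,0,0,0],
)

```text
t: 5.0
eef_pos: [0.4299, 0.1605, 0.3997]
ee_rot: [180.0, -0.1, 161.4]
wrist_force: [0.1, 0.4, -0.1]
opening: 0.003
finger_force: 0.0
```

Emit:
carry_out(
  hand=[-0.25,-0.25,-0.25,-0.25,-0.25],
  translation=[
    [-40.5,18.9,0],
    [-40.5,18.9,0],
    [-40.5,18.9,0],
    [-40.5,18.9,0],
    [-40.5,18.9,0],
  ],
  yaw=[0,0,0,0,0],
)

```text
t: 5.5
eef_pos: [0.6536, 0.1859, 0.3973]
ee_rot: [-180.0, -0.2, 161.4]
wrist_force: [0.0, 0.5, 0.8]
opening: 0.368
finger_force: 0.0
```

Emit:
carry_out(
  hand=[-0.25,-0.25,-0.25,-0.25,-0.25],
  translation=[
    [0,0,0],
    [0,0,0],
    [0,0,0],
    [0,0,0],
    [0,0,0],
  ],
  yaw=[8.1,8.1,8.1,8.1,8.1],
)

```text
t: 6.0
eef_pos: [0.6521, 0.1858, 0.3971]
ee_rot: [-179.8, -0.1, 120.6]
wrist_force: [-0.2, 0.9, -0.2]
opening: 0.377
finger_force: 0.0
```

Emit:
carry_out(
  hand=[-0.25,-0.25,-0.25,-0.25,-0.25],
  translation=[
    [0,0,0],
    [0,0,0],
    [0,0,0],
    [0,0,0],
    [0,0,0],
  ],
  yaw=[8.1,8.1,8.1,8.1,8.1],
)

```text
t: 6.5
eef_pos: [0.652, 0.1858, 0.3972]
ee_rot: [-179.8, 0.0, 80.1]
wrist_force: [-1.0, -0.0, -0.2]
opening: 0.373
finger_force: 0.0
```

Emit:
carry_out(
  hand=[-0.25,-0.25],
  translation=[
    [0,0,0],
    [0,0,0],
  ],
  yaw=[8.1,0],
)

```text
t: 6.7
eef_pos: [0.652, 0.1857, 0.3973]
ee_rot: [-179.8, 0.0, 72.4]
wrist_force: [0.1, 0.4, 0.4]
opening: 0.376
finger_force: 0.0
```

```bash
cat > m.py <<'E'
from h import *
def look(name):
    p,P=snap("top"); q,Q=snap("side")
    cv2.imwrite(f"pics/{name}.png",np.hstack([p[100:300,170:400],q[120:320,170:400]])[...,::-1])
    for n,c in(("far",(622,90)),("near",(430,160))):
        for A in(P,Q):
            a=A.reshape(-1,3)*1000; a=a[np.hypot(a[:,0]-c[0],a[:,1]-c[1])<75]
            k=a[(a[:,2]>88)&(a[:,2]<150)&(np.hypot(a[:,0]-c[0],a[:,1]-c[1])<22)]; l=a[(a[:,2]>72)&(a[:,2]<83)]
            print(n,"lid",len(l),np.round((l.max(0)+l.min(0))/2) if len(l) else 0,"knob",len(k),np.round(np.nanpercentile(k[:,2],90)) if len(k) else 0)
E
python3 -c "
from m import *
look('l1'); print(sensors.get_obs()['eef_pos'],sensors.get_obs()['ee_rot'])"
```

```text
far lid 613 [622.  89.  78.] knob 111 145.0
far lid 604 [625.  94.  78.] knob 135 144.0
near lid 138 [434. 122.  78.] knob 0 0
near lid 768 [430. 162.  78.] knob 116 105.0
[0.65218172 0.18566228 0.39774589] [-1.79880483e+02  3.11499259e-02  7.25169273e+01]
```

View pics/l1.png

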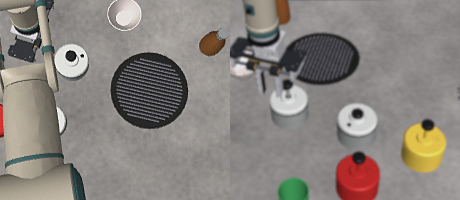

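The side view shows the near canister in place with its knob down on the collar. The far one still has its knob up. The far canister is the blocked one, so I now slide it.

Emit:
carry_out(
  hand=[-0.25,-0.25,-0.25,-0.25,-0.25],
  translation=[
    [0,0,45],
    [0,0,45],
    [0,0,45],
    [0,0,33],
    [0,0,15],
  ],
  yaw=[0,0,0,0,0],
)

```text
t: 7.3
eef_pos: [0.6509, 0.1853, 0.2116]
ee_rot: [-179.6, 0.2, 72.5]
wrist_force: [-0.3, -0.1, -0.1]
opening: 0.379
finger_force: 0.0
```

Emit:
carry_out(
  hand=[-0.25,-0.25,-0.25,-0.25,-0.25],
  translation=[
    [-10,0,0],
    [-10,0,0],
    [-8,0,0],
    [-4,0,0],
    [0,0,0],
  ],
  yaw=[0,0,0,0,0],
)

```text
t: 7.8
eef_pos: [0.6429, 0.1542, 0.2173]
ee_rot: [179.9, -0.1, 72.3]
wrist_force: [-0.3, 0.6, -0.4]
opening: 0.377
finger_force: 0.0
```

Emit:
carry_out(
  hand=[-0.25,-0.25,-0.25,-0.25,-0.25],
  translation=[
    [-4,0,0],
    [-4,0,0],
    [-4,0,0],
    [-4,0,0],
    [-4,0,0],
  ],
  yaw=[0,0,0,0,0],
)

```text
t: 8.3
eef_pos: [0.6372, 0.1368, 0.2161]
ee_rot: [179.9, -0.2, 72.3]
wrist_force: [1.4, 5.0, 1.0]
opening: 0.377
finger_force: 2.4
```

Emit:
carry_out(
  hand=[-0.25,-0.25,-0.25,-0.25,-0.25],
  translation=[
    [-4,0,0],
    [-4,0,0],
    [-4,0,0],
    [-4,0,0],
    [-4,0,0],
  ],
  yaw=[0,0,0,0,0],
)

```text
t: 8.8
eef_pos: [0.6311, 0.1178, 0.2161]
ee_rot: [179.9, -0.2, 72.3]
wrist_force: [1.8, 4.8, 1.3]
opening: 0.374
finger_force: 2.4
```

```bash
cat > k.py <<'E'
from h import *
def can(c,rl=60):
    for n in("top","side"):
        p,A=snap(n); o=sensors.get_obs(); 
        w=(p.min(-1)>140)&(A[...,2]>.074)&(A[...,2]<.083)&(np.hypot(A[...,0]-c[0],A[...,1]-c[1])<.1)
        l=A[w]*1000
        b=(p.max(-1)<70)&(A[...,2]>.115)&(A[...,2]<.147)&(np.hypot(A[...,0]-c[0],A[...,1]-c[1])<.03)
        k=A[b]*1000
        if len(l)>10: print(n,len(l),"lid",np.round(cv2.minEnclosingCircle(l[:,:2].astype(np.float32))[0]),np.round(l[:,2].std(),1))
        if len(k)>4: print("  knob",len(k),np.round(np.median(k,0)))
    x=o["eef_pos"]*1000; y=np.radians(o["ee_rot"][2]); print("tcp",np.round(x),"yaw",o["ee_rot"][2],o["t"])
    return p
E
python3 -c "
from k import *
p=can((.614,.065)); cv2.imwrite('pics/l2.png',cv2.resize(p[120:320,170:400,::-1],None,fx=2.5,fy=2.5))"
```

```text
top 300 lid [615.  53.] 2.1
  knob 36 [614.  54. 142.]
side 78 lid [619.  73.] 2.3
tcp [631. 117. 216.] yaw 72.32305915400202 8.9
```

View pics/l2.png

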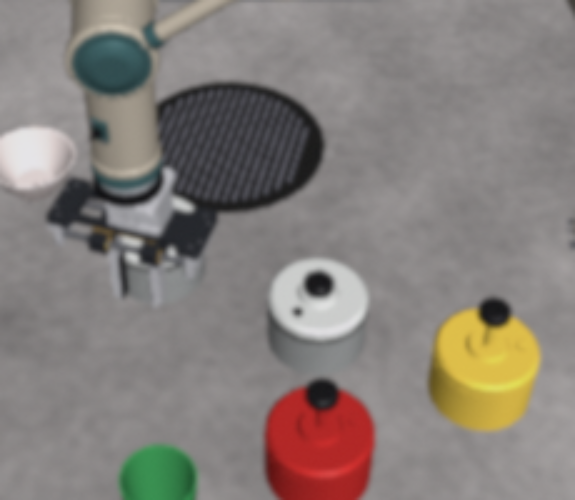

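The picture shows the two fingers behind the far canister, which is being pushed upright. The near canister is untouched. I continue.

Emit:
carry_out(
  hand=[-0.25,-0.25,-0.25,-0.25,-0.25],
  translation=[
    [-6,0,0],
    [-6,0,0],
    [-6,0,0],
    [-6,0,0],
    [-6,0,0],
  ],
  yaw=[0,0,0,0,0],
)

```text
t: 9.4
eef_pos: [0.622, 0.0891, 0.2161]
ee_rot: [179.9, -0.1, 72.3]
wrist_force: [1.8, 5.4, 1.6]
opening: 0.376
finger_force: 2.5
```

Emit:
carry_out(
  hand=[-0.25,-0.25,-0.25,-0.25,-0.25],
  translation=[
    [-6,0,0],
    [-6,0,0],
    [-6,0,0],
    [-6,0,0],
    [-6,0,0],
  ],
  yaw=[0,0,0,0,0],
)

```text
t: 9.9
eef_pos: [0.6128, 0.0604, 0.2161]
ee_rot: [179.9, -0.1, 72.3]
wrist_force: [2.0, 5.6, 1.8]
opening: 0.373
finger_force: 2.6
```

```bash
python3 -c "
from k import *
can((.596,-.003))"
```

```text
top 283 lid [596.  -1.] 2.1
  knob 11 [595. -10. 140.]
side 70 lid [600.  15.] 2.3
tcp [613.  60. 216.] yaw 72.33342756730111 10.0
```

Emit:
carry_out(
  hand=[-0.25,-0.25,-0.25,-0.25,-0.25],
  translation=[
    [-5,0,0],
    [-5,0,0],
    [-5,0,0],
    [-5,0,0],
    [-5,0,0],
  ],
  yaw=[0,0,0,0,0],
)

```text
t: 10.5
eef_pos: [0.6052, 0.0367, 0.216]
ee_rot: [180.0, -0.1, 72.3]
wrist_force: [1.3, 6.0, 2.2]
opening: 0.375
finger_force: 2.9
```

Emit:
carry_out(
  hand=[-0.25,-0.25,-0.25,-0.25,-0.25],
  translation=[
    [-5,0,0],
    [-5,0,0],
    [-5,0,0],
    [-5,0,0],
    [-5,0,0],
  ],
  yaw=[0,0,0,0,0],
)

```text
t: 11.0
eef_pos: [0.5981, 0.0134, 0.2167]
ee_rot: [179.9, -0.2, 72.3]
wrist_force: [1.5, 8.8, 7.1]
opening: 0.374
finger_force: 4.5
```

```bash
python3 -c "
from k import *
can((.58,-.05))"
```

```text
top 187 lid [581. -46.] 1.8
  knob 25 [581. -33. 143.]
side 64 lid [585. -31.] 2.3
tcp [598.  13. 217.] yaw 72.30475872097973 11.1
```

Emit:
carry_out(
  hand=[-0.25,-0.25,-0.25,-0.25,-0.25],
  translation=[
    [-5,0,0],
    [-5,0,0],
    [-5,0,0],
    [-5,0,0],
    [-5,0,0],
  ],
  yaw=[0,0,0,0,0],
)

```text
t: 11.6
eef_pos: [0.591, -0.0101, 0.2175]
ee_rot: [179.8, -0.3, 72.3]
wrist_force: [2.3, 9.2, 8.9]
opening: 0.372
finger_force: 5.1
```

Emit:
carry_out(
  hand=[-0.25,-0.25,-0.25,-0.25,-0.25],
  translation=[
    [-5,0,0],
    [-5,0,0],
    [-5,0,0],
    [-5,0,0],
    [-5,0,0],
  ],
  yaw=[0,0,0,0,0],
)

```text
t: 12.1
eef_pos: [0.5835, -0.034, 0.2175]
ee_rot: [179.8, -0.3, 72.3]
wrist_force: [2.7, 9.5, 8.7]
opening: 0.376
finger_force: 5.3
```

```bash
python3 -c "
from k import *
p=can((.565,-.095)); cv2.imwrite('pics/l3.png',cv2.resize(p[100:300,150:380,::-1],None,fx=2.5,fy=2.5))"
```

```text
top 140 lid [568. -91.] 1.5
  knob 43 [569. -85. 143.]
side 59 lid [578. -52.] 2.3
tcp [583. -35. 217.] yaw 72.29409409953273 12.2
```

View pics/l3.png

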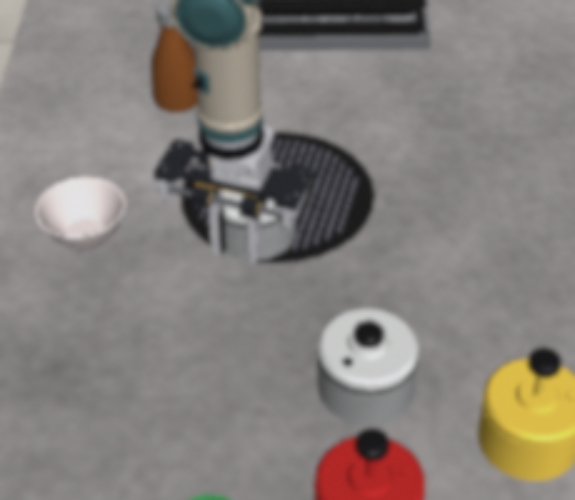

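The picture shows the canister upright on the front part of the mat. It needs about 70 mm more.

Emit:
carry_out(
  hand=[-0.25,-0.25,-0.25,-0.25,-0.25],
  translation=[
    [-5,0,0],
    [-5,0,0],
    [-5,0,0],
    [-5,0,0],
    [-5,0,0],
  ],
  yaw=[0,0,0,0,0],
)

```text
t: 12.7
eef_pos: [0.5756, -0.0579, 0.2172]
ee_rot: [179.8, -0.2, 72.3]
wrist_force: [2.6, 8.9, 8.2]
opening: 0.378
finger_force: 5.0
```

Emit:
carry_out(
  hand=[-0.25,-0.25,-0.25,-0.25,-0.25],
  translation=[
    [-5,0,0],
    [-5,0,0],
    [-5,0,0],
    [-5,0,0],
    [-5,0,0],
  ],
  yaw=[0,0,0,0,0],
)

```text
t: 13.2
eef_pos: [0.568, -0.0817, 0.2172]
ee_rot: [179.8, -0.2, 72.3]
wrist_force: [3.4, 9.7, 9.0]
opening: 0.378
finger_force: 5.1
```

Emit:
carry_out(
  hand=[-0.25,-0.25,-0.25,-0.25,-0.25],
  translation=[
    [-5,0,0],
    [-5,0,0],
    [-5,0,0],
    [-4,0,0],
    [0,0,0],
  ],
  yaw=[0,0,0,0,0],
)

```text
t: 13.7
eef_pos: [0.562, -0.1004, 0.2169]
ee_rot: [179.9, -0.2, 72.3]
wrist_force: [2.2, 6.7, 6.5]
opening: 0.378
finger_force: 3.9
```

Emit:
carry_out(
  hand=[-0.25,-0.25,-0.25,-0.25,-0.25],
  translation=[
    [3,0,0],
    [10,0,0],
    [30,0,0],
    [30,0,0],
    [20,0,0],
  ],
  yaw=[0,0,0,0,0],
)

```text
t: 14.2
eef_pos: [0.5893, -0.011, 0.215]
ee_rot: [-179.9, 0.0, 72.4]
wrist_force: [0.1, -1.3, 0.3]
opening: 0.376
finger_force: 0.0
```

Emit:
carry_out(
  hand=[-0.25,-0.25,-0.25,-0.25,-0.25],
  translation=[
    [20,0,-40],
    [20,0,-45],
    [20,0,-45],
    [0,0,-45],
    [0,0,0],
  ],
  yaw=[0,0,0,0,0],
)

```text
t: 14.7
eef_pos: [0.6089, 0.0455, 0.3972]
ee_rot: [179.3, -0.1, 72.4]
wrist_force: [-0.4, -0.4, -0.4]
opening: 0.375
finger_force: 0.0
```

```bash
python3 -c "
from k import *
p=can((.542,-.16)); can((.43,.16)); cv2.imwrite('pics/l4.png',cv2.resize(p[100:300,150:380,::-1],None,fx=2.5,fy=2.5))"
```

```text
top 465 lid [ 545. -157.] 1.9
  knob 77 [ 544. -156.  144.]
side 311 lid [ 543. -153.] 2.0
tcp [607.  45. 391.] yaw 72.38256428033986 14.8
top 331 lid [428. 169.] 2.2
side 724 lid [429. 162.] 2.0
tcp [607.  44. 389.] yaw 72.34415186343116 14.9
```

View pics/l4.png

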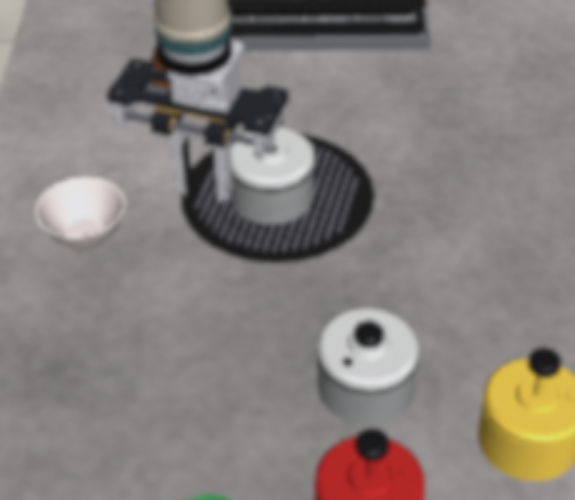

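The blocked canister stands upright on the mat, centred at about (544,-157) mm, with its knob up. The healthy one is unmoved with its knob home, so I hand in.

Emit:
carry_out(
  hand=[-0.25,-0.25,-0.25,-0.25,-0.25],
  translation=[
    [0,0,0],
    [0,0,0],
    [0,0,0],
    [0,0,0],
    [0,0,0],
  ],
  yaw=[0,0,0,0,0],
)

```text
t: 15.4
eef_pos: [0.6076, 0.0444, 0.3905]
ee_rot: [-180.0, -0.0, 72.3]
wrist_force: [-0.4, 0.3, -0.5]
opening: 0.374
finger_force: 0.0
```

```bash
python3 -c "
from h import *
print(sensors.get_obs()['eef_pos']); print(hand_in())"
```

```text
[0.60760986 0.04443528 0.39046152]
the job is handed in; nothing more can be done
None
```

Job handed in at about 15 s: I pushed the nearer canister's knob fully home where it stands (its drag stayed at 3–4 N, so it is the healthy one), then slid the other, taken as blocked by elimination without testing it, upright onto the mat with its knob still up; I touched nothing else.

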